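# Find the slack bottle guide and box it up

## Task

Three sprung bottle guides of the conveyor stand on the bench; one has lost its spring force, which cannot be seen but is felt by squeezing it across its width between the fingers: it gives way while the two others stay firm. Holding it across its width, lower the slack guide to the floor of the open scrap box (do not drop it in), leave it standing upright there and then shut the box's lid fully; leave the two firm guides standing upright where they are.

Things in the scene. Friction and masses are not known exactly. Their poses are not given: they have to be found in the camera images.
- guide_a_centre (a point): Centre of sprung guide A, half-way up (28 mm above its underside). A, B and C look alike: a block 100 mm long (its x), 54 mm wide (its y), 56 mm high (its z, up), about 0.23 kg, standing on the bench. At -y a fixed 14 mm aluminium bar, at +y a 21 mm black shoe on two springs, a 20 mm gap between. Squeeze the outer faces (y = +27 and -27 mm) together along y.
- guide_b_centre (a point): Centre of sprung guide B, half-way up; same shape, size and axes as guide A. A 5 mm thick foot plate under each guide reaches from y = -27 to +13 mm, so the black shoe slides above it, its lower edge 10 mm above the bench. The three guides stand in a different order every time.
- guide_c_centre (a point): Centre of sprung guide C, half-way up; same shape, size and axes as guide A. One of the three guides is slack: squeezed with 10 N or more it narrows by up to 14 mm (54 to 40 mm) and stops there; the two firm ones narrow by at most about 2 mm (to 52 mm) however hard they are squeezed.
- guide_a_shoe (a joint): How far the black shoe of guide A is pressed in towards its bar, m: 0 = free (54 mm wide), up to 0.014 for the slack guide, up to 0.002 for a firm one.
- guide_b_shoe (a joint): How far the black shoe of guide B is pressed in towards its bar, m: 0 = free (54 mm wide), up to 0.014 for the slack guide, up to 0.002 for a firm one.
- guide_c_shoe (a joint): How far the black shoe of guide C is pressed in towards its bar, m: 0 = free (54 mm wide), up to 0.014 for the slack guide, up to 0.002 for a firm one.
- box: Grey sheet-metal scrap box with an open top, fixed to the bench, 170 mm (its x) by 200 mm (its y) by 80 mm high, walls and floor 4 mm; inside 162 x 192 mm. Origin at the centre of its underside; its +x side is the back, away from the robot, where the lid is hinged.
- lid (a joint): Angle of the box's lid, rad: 0 = shut (lying on the rim), about 1.57 = upright; it starts standing open at 1.55 to 1.75 and its stiff hinge holds it wherever it is left. It can be pushed shut from behind and above.
- lid_hinge (a point): Middle of the lid's hinge line, which runs along the box's y axis at the top of its back wall (x = +85 mm, 80 mm up in the box's frame). The lid is a 6 mm thick plate that reaches 170 mm from the hinge line and is 200 mm wide.
- lid_handle (a point): Grip point on top of the small black knob on the lid's outer face: on the lid's centre line, 140 mm from the hinge line and 35 mm out from the outer face. With the lid open the knob points away from the robot.
Not all that is in view belongs to the job. What is shaped like the part that bears guide_a_centre but purple is not meant.

How it is judged:
By the outcome, as a careful person would: the job done as asked, in the order asked, and still so for the second after the job is handed in, with the robot touching nothing.
It also fails if it takes over 64 s, if anything falls off the work surface, if the arm or the gripper's body presses on something with over 40 N, if the wrist force passes 120 N, or if a joint passes its speed limit or range.

## Robot

A 7-joint arm with a two-finger parallel gripper is mounted at the origin on a cart in front of the work surface, level with it; the furniture and walls round the work are solid. World frame = base frame: x ahead of the robot, y to its left, z up, the work surface at z = 0. Lengths are in m, angles in rad, forces in N, time in s.
With the tool pointing down it reaches from about 0.35 to 0.775 m from the base axis. Payload 3.1 kg.
Tool frame: the origin (TCP) lies midway between the tips of the shut fingers; the grasp point (between the pads) lies 19 mm behind it; y points along the fingers, x is the direction in which the jaws open and shut, and the axes are right-handed (so a half turn about y gives the same grasp; the last joint's range is limited). The gripper opens to 85 mm and grips with 20 to 120 N. Pads are 22 mm wide; open, the fingers measure 114 mm over their backs; the gripper's body (76 mm by 85 mm) begins 54 mm behind the grasp point. The pads swing forward as they close: fully open they stand 13 mm farther back than shut.
Start: joints at [1.157, 0.311, 0.014, 1.512, -0.004, 1.319, -0.027], TCP at [0.2, -0.512, 0.231] pointing down, gripper open.
Joint ranges: [-2.7, 2.7], [-0.3, 1.91], [-1.27, 1.3], [0.12, 2.57], [-1.44, 4.58], [0.2, 2.03], [-3.05, 3.05]. Speed limits (rad/s): [2.79, 2.79, 3.14, 3.14, 3.14, 3.14, 3.14].

## Interface

Orientations are given as a unit quaternion [x, y, z, w].
In Python, from station import bot gives the robot as it stands. The module is installed in compiled form; this text tells all that it offers. Calls block until the motion is done:
- bot.move_ptp(position, orientation): joint-space move of the TCP to a pose.
- bot.movel(position, attitude=None, v=0.15, f_stop=None): straight line of the TCP; attitude=None keeps the orientation; v is the mean speed in m/s. With f_stop (N) it stops when the force on the tool has changed by that much, and returns True; else False.
- bot.goto_joints(angles): joint-space move.
- bot.set_gripper(opening, strength=None): finger opening in m; strength is the grip in N (None keeps the last); returns when the fingers have stopped.
- bot.pause(seconds).
- bot.inverse_kinematics(position, orientation): joint angles nearest the present ones, or None.
- bot.snapshot(name): name is "scene" or "top" or "wrist"; returns the picture (480x640x3 uint8, blue, green, red); there is no depth.
- bot.get_calibration(name): a dict with "intrinsics" (3x3 intrinsics, pixels), "distortion" ([k1, k2, p1, p2, k3] as OpenCV has them; the pictures are not rectified), "R" (3x3) and "t" (3): a world point X has camera coordinates R X + t; the wrist camera has in their place "T_tool_cam" (4x4, takes a point from camera to tool coordinates, whose origin is the TCP and whose axes are the tool frame's). Camera axes: x right, y down, z forward; pixel columns grow to the right and rows downward; lengths in m; the calibration is good to about 2 mm. A picture is of the moment at which its call begins: read the wrist's pose just before it. get_calibration takes no time and is no camera call.
A pose or a line that the arm cannot do raises bot.IKError and nothing moves.
- bot.sign_off(): hands the job in, once; it reports no verdict.
Trained networks look in the newest picture that a camera, given by its name, has taken for a name from the list of things; names that differ only in an ending like _2 or _b are one class to them, and where a whole thing is asked for, a point or a joint stands for the part that bears it (a point fixed in the world has none). Each returns a list of dicts, best first, with "p" (0 to 1); they miss things now and then, are a little off and sometimes report something else, mostly with a low value. They report only what shows in the picture. A call takes as long as a camera call. They do not tell look-alikes from the thing itself.
- bot.look_for(camera, label): "box" ([left, top, right, bottom] in pixels, round what is visible of it).
Readings, each from a call of its own:
- bot.current_time(): time.
- bot.current_joint_positions(): joint angles.
- bot.current_joint_vel(): joint speeds.
- bot.current_effort(): joint torques, N m.
- bot.current_eef_pos(): TCP position.
- bot.current_tcp_rot(): TCP orientation.
- bot.current_contact_force(): force on the tool from outside, world axes, zero at the start.
- bot.current_moment(): the same for the moment, N m.
- bot.current_finger_gap(): finger opening in m.
Only numpy, scipy, OpenCV 4.12 (cv2) and the standard library are available. Lean on these libraries where they do the work, as an engineer would, in place of code of your own. Each camera call takes 0.05 s, during which the arm holds its last target. There are 200 camera calls.

## Working session

There is one attempt and no reset: what is moved stays moved. The work goes in short steps, each a Python script; the robot and the scene stay as the last script left them, time stands still between calls to the robot, and variables do not carry over. Pictures are saved under pics/ and viewed, about 8 in all and at most 12, crops included, and the job is handed in when it is done.

```bash
mkdir -p pics; python3 - <<'E'
from station import bot
import cv2
for c in("scene","top"):
    im=bot.snapshot(c); cv2.imwrite(f"pics/{c}0.png",im)
    for l in("guide_a_centre","box","lid","lid_handle"):
        print(c,l,[( [round(v) for v in d["box"]],round(d["p"],2)) for d in bot.look_for(c,l)])
    k=bot.get_calibration(c); print(k["R"],k["t"],k["intrinsics"],k["distortion"])
print(bot.get_calibration("wrist")["T_tool_cam"],bot.current_tcp_rot(),bot.current_time())
E
```

```text
scene guide_a_centre [([324, 219, 363, 251], 0.72), ([273, 342, 317, 398], 0.56)]
scene box [([223, 188, 339, 344], 0.62), ([299, 193, 331, 214], 0.24)]
scene lid [([223, 189, 281, 293], 0.96)]
scene lid_handle [([218, 189, 279, 293], 0.87)]
[[-0.89519136 -0.44538661 -0.01622337]
 [-0.28731241  0.60453741 -0.74295767]
 [ 0.34071103 -0.66042811 -0.66914177]] [0.49641144 0.18580535 1.25918539] [[517.94203545   0.         311.86062437]
 [  0.         517.94203545 234.50132718]
 [  0.           0.           1.        ]] [-0.0816617  0.         0.         0.         0.       ]
top guide_a_centre [([158, 269, 200, 292], 0.97), ([338, 236, 357, 276], 0.68)]
top box [([207, 156, 297, 277], 0.76), ([205, 158, 294, 205], 0.39)]
top lid [([206, 160, 292, 205], 0.71)]
top lid_handle [([206, 160, 297, 204], 0.57)]
[[ 0.01748908 -0.99981834  0.00757731]
 [-0.97998388 -0.01864424 -0.19820188]
 [ 0.19830715 -0.00395928 -0.98013193]] [0.05855143 0.51472263 1.15780067] [[472.3957634    0.         308.2737384 ]
 [  0.         472.3957634  238.10423035]
 [  0.           0.           1.        ]] [-0.10376809  0.          0.          0.          0.        ]
[[ 9.99999816e-01 -1.50022637e-04  5.87945103e-04  3.14125693e-04]
 [-6.06575141e-04 -2.72548892e-01  9.62141743e-01 -1.42166437e-01]
 [ 1.59007446e-05 -9.62141922e-01 -2.72548933e-01  6.76538668e-02]
 [ 0.00000000e+00  0.00000000e+00  0.00000000e+00  1.00000000e+00]] [-0.58381915  0.39896338 -0.39891801  0.58382175] 0.5
```

View pics/scene0.png

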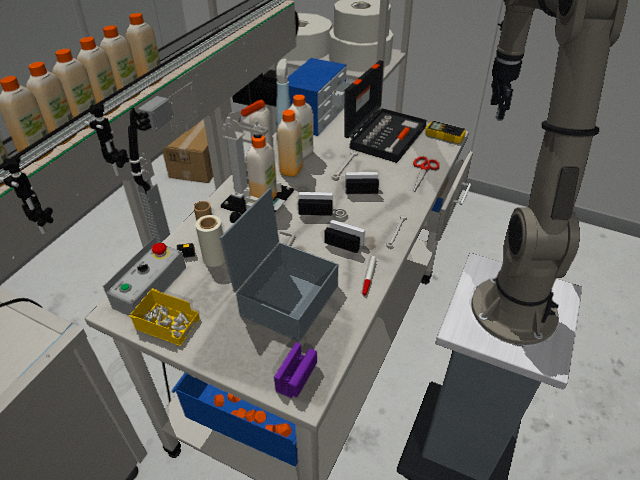

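View pics/top0.png

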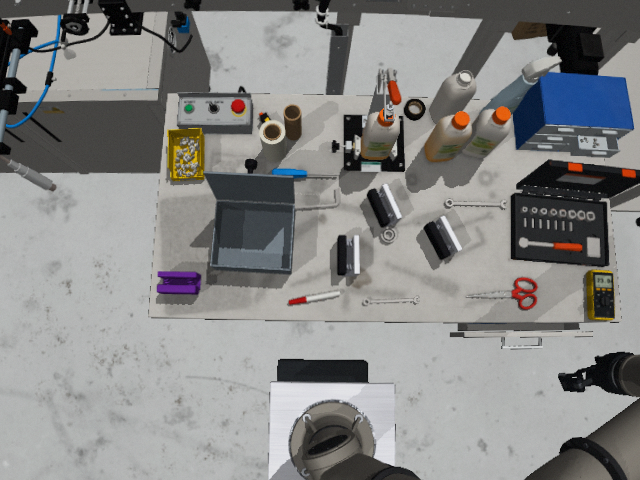

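```bash
python3 - <<'E'
import cv2
im=cv2.imread("pics/top0.png")
cv2.imwrite("pics/c1.png",cv2.resize(im[180:285,330:470],None,fx=5.6,fy=5.6,interpolation=cv2.INTER_CUBIC))
cv2.imwrite("pics/c2.png",cv2.resize(im[160:280,200:310],None,fx=5,fy=5,interpolation=cv2.INTER_CUBIC))
E
```

```text
(no output)
```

View pics/c1.png

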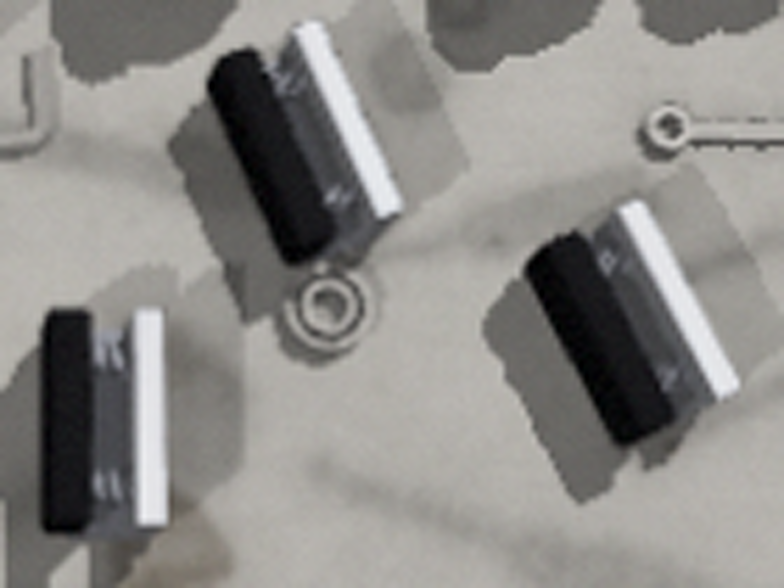

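View pics/c2.png

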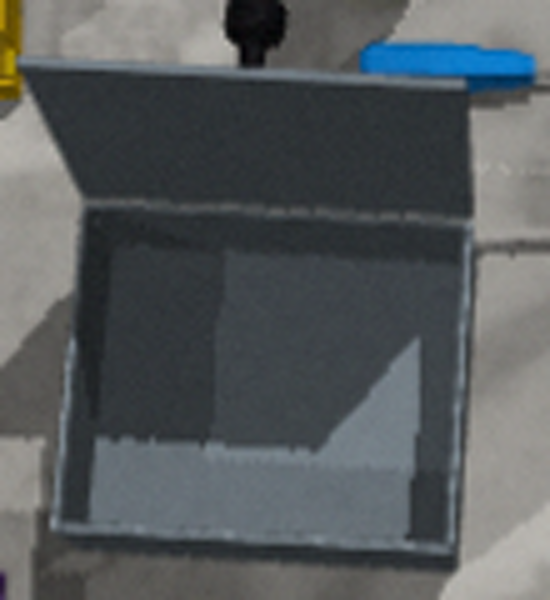

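```bash
cat > h.py <<'E'
from station import bot
import numpy as np, cv2
from scipy.spatial.transform import Rotation as Ro
def back(c,px,z):
    k=bot.get_calibration(c);R=np.array(k["R"]);t=np.array(k["t"])
    n=cv2.undistortPoints(np.array(px,float).reshape(-1,1,2),np.array(k["intrinsics"]),np.array(k["distortion"]))[:,0]
    d=np.c_[n,np.ones(len(n))]@R; o=-R.T@t
    return o+d*((z-o[2])/d[:,2])[:,None]
def down(th):
    "tool pointing down, jaw axis (tool x) along world angle th"
    x=np.array([np.cos(th),np.sin(th),0]);y=np.array([0,0,-1.]);
    return Ro.from_matrix(np.c_[x,y,np.cross(x,y)]).as_quat()
E
python3 - <<'E'
from h import *
print(Ro.from_quat(bot.current_tcp_rot()).as_matrix().round(2))
G=[[(162,308),(167,523),(133,310),(138,525),(42,420)],[(318,22),(402,208),(293,28),(378,215),(248,158)],[(643,201),(739,384),(617,208),(714,398),(575,345)]]
for g in G:
    p=back("top",np.array(g)/5.6+[330,180],.056)[:,:2]
    e=p[0]-p[1];L=np.linalg.norm(e);e/=L;n=np.array([-e[1],e[0]])
    print("guide c",((p[0]+p[1])/2+.027*n).round(4),"len",L.round(4),"ydir ang",np.arctan2(n[1],n[0]).round(3),"barw",((p[2:4]-p[:2])@n).round(4),"shoe",((p[4]-p[0])@n).round(4))
b=back("top",np.array([(52,527),(457,548),(472,222),(85,205)])/5+[200,160],.08)[:,:2]
print(b.round(3),b.mean(0).round(3),[np.linalg.norm(b[i]-b[i-3]).round(3) for i in range(4)])
print(back("top",np.array([(20,62),(468,85)])/5+[200,160],.25).round(3))
E
```

```text
[[ 0.36 -0.    0.93]
 [-0.93  0.    0.36]
 [-0.   -1.   -0.  ]]
guide c [ 0.4733 -0.0354] len 0.0988 ydir ang 1.591 barw [0.0133 0.0131] shoe 0.0556
guide c [ 0.6066 -0.1294] len 0.0966 ydir ang 1.969 barw [0.0122 0.0118] shoe 0.0571
guide c [ 0.5237 -0.2829] len 0.0952 ydir ang 2.022 barw [0.0128 0.0138] shoe 0.0612
[[0.434 0.309]
 [0.428 0.108]
 [0.594 0.105]
 [0.6   0.302]] [0.514 0.206] [np.float64(0.201), np.float64(0.167), np.float64(0.197), np.float64(0.166)]
[[0.617 0.301 0.25 ]
 [0.609 0.103 0.25 ]]
```

```bash
cat >> h.py <<'E'
G={3:(.5237,-.2829,2.022),2:(.6066,-.1294,1.969),1:(.4733,-.0354,1.591)}
def squeeze(k):
    x,y,th=G[k]; q=down(th)
    bot.move_ptp([x,y,.15],q)
    hit=bot.movel([x,y,.012],v=.12,f_stop=8)
    bot.set_gripper(0.03,25); bot.pause(.2)
    g=bot.current_finger_gap()
    print(k,"hit",hit,"gap",g,"tcp",bot.current_eef_pos(),"t",bot.current_time()); return g
def release(k):
    x,y,th=G[k]; bot.set_gripper(.085); bot.movel([x,y,.15],v=.2)
E
python3 - <<'E'
from h import *
print(bot.current_finger_gap())
for k in(3,2,1):
    g=squeeze(k)
    if g<.046: print("slack",k); break
    release(k)
cv2.imwrite("pics/s1.png",bot.snapshot("scene")[130:330,200:440])
print(bot.current_contact_force())
E
python3 -c "
import cv2;i=cv2.imread('pics/s1.png');cv2.imwrite('pics/s1.png',cv2.resize(i,None,fx=3,fy=3))"
```

```text
0.08498401146591357
3 hit False gap 0.051319359577062094 tcp [ 0.52464802 -0.28392956  0.01299566] t 4.1917
2 hit False gap 0.05162648299721637 tcp [ 0.60769526 -0.13042471  0.01308162] t 8.1083
1 hit False gap 0.039448623645792484 tcp [ 0.47447324 -0.03791421  0.01339164] t 12.0583
slack 1
[-2.03750467 -4.50103263  9.49872971]
```

View pics/s1.png

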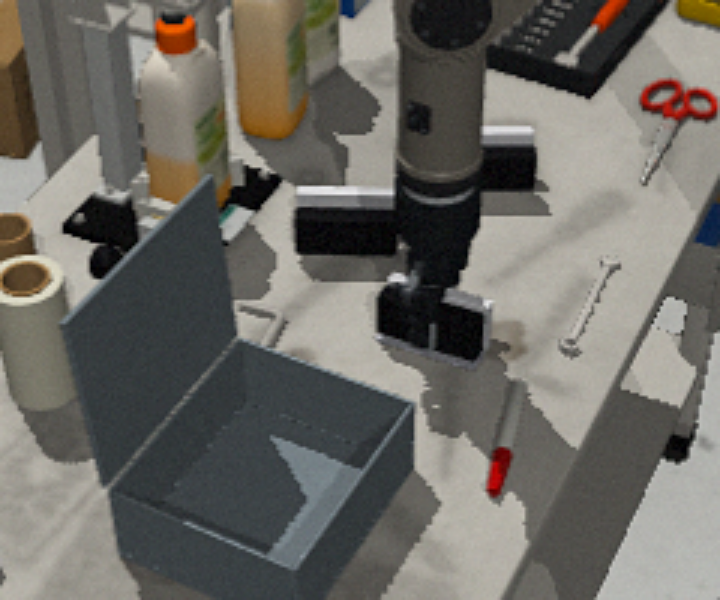

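```bash
python3 - <<'E'
from h import *
p=bot.current_eef_pos()
bot.movel([p[0],p[1],.16],v=.12)
print("gap",bot.current_finger_gap(),bot.current_contact_force())
q=down(np.pi/2-.033); c=(.505,.206)
bot.move_ptp([*c,.16],q)
bot.movel([*c,.03],v=.12,f_stop=15)
h=bot.movel([*c,.010],v=.03,f_stop=5)
print(h,bot.current_eef_pos(),bot.current_finger_gap(),bot.current_contact_force(),bot.current_time())
bot.set_gripper(.078); bot.pause(.1)
bot.movel([*c,.25],v=.2)
bot.move_ptp([.45,.08,.32],q)
print(bot.current_time())
a=bot.snapshot("top")[150:290,190:330]; b=bot.snapshot("scene")[180:350,210:350]
a=cv2.resize(a,(400,400),interpolation=2); b=cv2.resize(b,(400,400),interpolation=2)
cv2.imwrite("pics/p1.png",np.hstack([a,b]))
E
```

```text
gap 0.039540863103279804 [-0.38381027 -0.17296281 -2.96570903]
True [0.50517627 0.20602474 0.01719696] 0.03935646657603713 [-0.09086254  0.29547057  4.11855156] 16.175
18.725
```

View pics/p1.png

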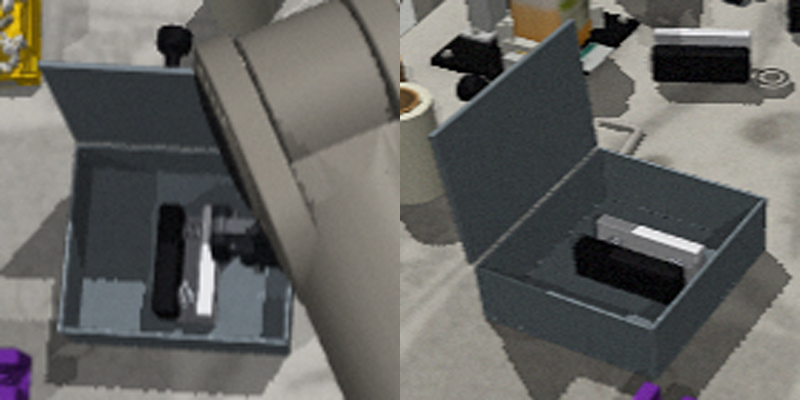

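```bash
python3 - <<'E'
from h import *
q=down(np.pi/2-.033); y=.146; hx=.597; r=.14
bot.set_gripper(0)
bot.move_ptp([.50,y,.36],q)
bot.movel([.665,y,.36],v=.25)
print(bot.movel([.665,y,.22],v=.2,f_stop=10))
def P(a): return [hx-r*np.cos(a)+(.006+.011*np.sin(a))*np.sin(a), y, .08+r*np.sin(a)+(.006+.011*np.sin(a))*np.cos(a)]
s=False
for a in np.r_[np.arange(1.6,.1,-.17),.05]:
    s=bot.movel(P(a),v=.15,f_stop=30)
    if s: print("stop at",a,bot.current_eef_pos(),bot.current_contact_force()); break
if not s:
    p=P(0); print(bot.movel([p[0],y,p[2]-.008],v=.03,f_stop=15))
print(bot.current_eef_pos(),bot.current_contact_force(),bot.current_time())
p=bot.current_eef_pos()
if not s:
    bot.movel([p[0],y,.25],v=.2)
    bot.move_ptp([.38,-.1,.3],down(np.pi/2))
a=bot.snapshot("top")[140:290,180:480]; b=bot.snapshot("scene")[170:350,210:410]
cv2.imwrite("pics/l1.png",np.hstack([cv2.resize(a,(600,300),interpolation=2)[:, :],cv2.resize(b,(200,300))]) if 0 else np.vstack([cv2.resize(a,(600,300),interpolation=2),cv2.resize(b[:100],(600,300),interpolation=2)]))
print(bot.current_time())
E
```

```text
False
True
[0.45859856 0.14666209 0.0865384 ] [-1.8745638  -0.48131298  9.74887988] 25.3667
27.4667
```

View pics/l1.png

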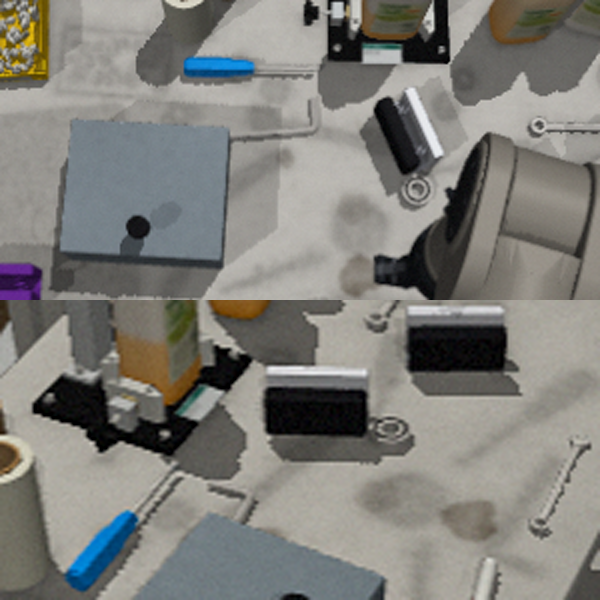

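```bash
python3 - <<'E'
from h import *
q=down(np.pi/2-.033)
bot.move_ptp([.447,.15,.14],q)
print(bot.movel([.447,.15,.075],v=.03,f_stop=25),bot.current_eef_pos(),bot.current_contact_force())
bot.movel([.447,.15,.2],v=.2)
bot.move_ptp([.38,-.1,.3],down(np.pi/2))
im=bot.snapshot("scene")[230:350,215:365]
cv2.imwrite("pics/l2.png",cv2.resize(im,(750,600),interpolation=2))
print(bot.current_contact_force(),bot.current_time())
E
```

```text
True [0.44695401 0.14998388 0.08653115] [-2.34233288 -1.53464804  7.59013964]
[-0.01313659 -0.18149952  0.1556006 ] 32.1083
```

View pics/l2.png

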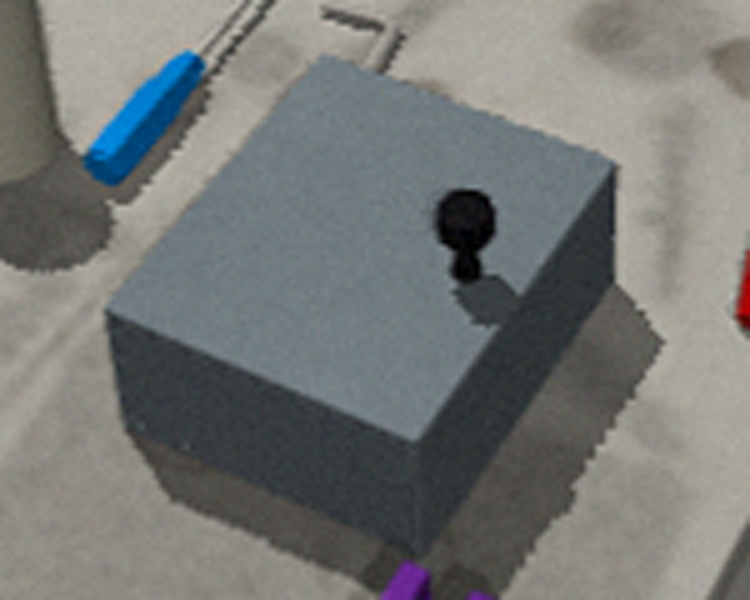

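The lid lies flat on the rim with no gap, and the tool stopped at the same height in both presses.

```bash
python3 -c "
from station import bot
bot.sign_off()"
```

```text
the job is handed in; nothing more can be done
```

The slack guide is standing in the scrap box with the lid shut, and I handed the job in at about 32 s of the 64 s allowed.

- **Finding the slack guide:** I squeezed all three across their width at 25 N. The two at about (0.52, −0.28) and (0.61, −0.13) stayed firm, closing to 51.3 and 51.6 mm. The one at about (0.47, −0.04) gave way to 39.4 mm.
- **Placing it:** I held it across its width and lowered it until it touched the box floor, then released it. The pictures before closing the lid showed it upright.
- **Shutting the lid:** I pushed it over from behind and pressed it down twice. Both times the tool stopped at 86.5 mm, against an expected 86 mm for a shut lid, and the picture showed it flat on the rim.
- **Firm guides:** The pictures after the first lid press showed both still upright where they were. I did not measure their positions again.

No check failed, and the force on the tool was about zero before I handed in. I could not see the guide once the lid was shut, so its standing upright rests on the pictures taken before that. Nothing snagged while the lid closed.

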